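# Close the slide-box rack on the side where the boxes stand

## Task

In the white rack, two slide boxes stand loosely in one bay and two amber glass jars in the other; which bay is which changes. Loosen the red wing clamp on the follower, slide the follower towards the slide boxes until they are closed up against each other and the rack's end wall and the follower's sprung yellow plate presses firmly on them, then tighten the clamp fully so that the plate stays pressed in when you let go. Press gently enough not to crush the boxes, and leave the jars, the wash bottle and the culture dish alone.

Things in the scene. Friction and masses are not known exactly. Their poses are not given: they have to be found in the camera images.
- rack: White rack fixed on the counter, two bays side by side along its y axis. Origin at the centre of its underside; x across it (-x is the robot's side), y along it, z up. Bay floor 12 mm above the counter; end walls (top 82 mm above the counter) have their inner faces at y = +230 and -230 mm. A steel rail for the follower runs along y at x = -118 mm.
- follower: Grey and aluminium follower that slides along the rack's y axis, 150 mm either way from the rack's middle. Origin: the rack's x and z, the follower's middle in y; axes as the rack. Its 175 mm wide cross blade carries a sprung yellow plate on each side. Clamp loose: it slides with 1.5 N, and a pressed plate pushes it back when let go. Clamp tight (as at the start): it stays put.
- left_face (a point): Centre of the outer face of the yellow plate on the +y side of the follower (130 mm wide, 38 to 90 mm above the counter). When free it is 26 mm from the follower's origin in y; it can be pressed in 8 mm, with about 1.5 N to start it and 6.5 N at the end of its travel.
- right_face (a point): The same for the plate on the -y side.
- clamp_grip (a point): Where to grip the red wing clamp on top of the follower's column: on its turning axis, 144 mm above the counter, at x = -118 mm, y = 0 of the follower. The wing is a bar 66 mm long, 14 mm thick, 34 mm high (127 to 161 mm above the counter). The point turns with the clamp; its x axis runs along the bar.
- clamp (a joint): Turn of the wing clamp, rad, growing clockwise from above as it tightens: 0 fully loose, begins to brake at about 0.5, holds firmly from 1.5, end stop (fully tight) at 3.0. Seen from above the bar points along rack yaw - value (so across the sliding direction both when fully loose and when nearly fully tight). It stays where it is left and turns with 0.1 to 0.3 N m.
- box_blue: Blue slide box, 150 mm (x) by 36 mm (y) by 85 mm high, standing upright in a bay, 0.12 kg. Origin at the centre of its underside. It stands on the -y side of the green box.
- box_green: Green slide box, same size, standing beside the blue one on its +y side with a gap. Origin at the centre of its underside.
- jar_a: Amber glass jar with white cap, 52 mm across, 88 mm high, standing in the other bay: leave it alone. Origin at the centre of its underside.
- jar_b: Second amber glass jar, same size, beside the first: leave it alone. Origin at the centre of its underside.
- wash_bottle: White wash bottle with red cap, 60 mm across, 150 mm high, standing on the counter beyond the rack: leave it alone. Origin at the centre of its underside.
- culture_dish: Flat round culture dish with a red medium, 94 mm across, 20 mm high, on the counter beyond the rack: leave it alone. Origin at the centre of its underside.
Not all that is in view belongs to the job. There is more than one size of the box_blue; the job needs the smallest.

How it is judged (in metres and radians):
On the way:
1. the clamp is loosened (value of joint clamp below 1 rad), for 0.1 s.
At the end, for the whole second after the job is handed in: The two slide boxes stand upright (within 0.1 rad), closed up against each other and their end wall (each within about 4 mm), the follower's plate presses on them with more than 2.5 N, the clamp is tight (at least 2.4 rad), the follower is at rest and the jars stand upright (((y of box_green in the frame of rack above 0.208 m and y of box_blue in the frame of rack above 0.168 m and contact force between follower and box_blue above 2.5 N) or (y of box_blue in the frame of rack below -0.208 m and y of box_green in the frame of rack below -0.168 m and contact force between follower and box_green above 2.5 N)) and value of joint clamp above 2.4 rad and angle between each of box_blue, box_green, jar_a, jar_b's own z axis and vertical below 0.1 rad and linear speed of follower below 0.005 m/s); the robot touches nothing.
It fails at once if a slide box is crushed: the follower presses on it with more than 20 N (contact force between follower and box_blue above 20 N or contact force between follower and box_green above 20 N).
It fails at once if a jar is moved more than 10 mm or the follower presses on it (distance of any of jar_a, jar_b from where it was at the start of the episode above 0.01 m or contact force between follower and jar_a above 2 N or contact force between follower and jar_b above 2 N).
It fails at once if the wash bottle or the culture dish is moved more than 20 mm (distance of any of wash_bottle, culture_dish from where it was at the start of the episode above 0.02 m).
It also fails if it takes over 61 s, if anything falls off the work surface, if the arm or the gripper's body presses on something with over 40 N, if the wrist force passes 120 N, or if a joint passes its speed limit or range.

## Robot

A 6-joint arm with a two-finger parallel gripper is mounted at the origin on the work surface. World frame = base frame: x ahead of the robot, y to its left, z up, the work surface at z = 0. Lengths are in m, angles in degrees, forces in N, time in s.
With the tool pointing down it reaches from about 0.275 to 0.975 m from the base axis. Payload 8.4 kg.
Tool frame: the origin (TCP) lies midway between the tips of the shut fingers; the grasp point (between the pads) lies 19 mm behind it (robot.tcp_to_grasp is the distance from the TCP to the grasp point, in m); z points along the fingers, y is the direction in which the jaws open and shut (so a half turn about z gives the same grasp; the last joint's range is limited). The gripper opens to 92 mm and grips with 3 to 60 N. Pads are 20 mm wide; open, the fingers measure 128 mm over their backs; the gripper's body (75 mm by 189 mm) begins 69 mm behind the grasp point.
Start: joints at [-74.851, 20.225, 93.587, -0, 66.188, -0.138], TCP at [0.165, -0.603, 0.215] pointing down, gripper open.
Joint ranges: [-150.9, 150.9], [-52.94, 120.26], [3.33, 152.33], [-74.26, 254.26], [0, 154.13], [-172.89, 172.89]. Speed limits (degrees/s): [127.2, 127.2, 159.86, 180, 180, 180].

## Interface

Orientations are given as a 3x3 rotation matrix whose columns are the frame's x, y, z axes.
In Python, from station import robot gives the robot as it stands.
- The arm moves only by the tool carry_out, never from a script. Its argument "moves" is a list of rows, each a list of 5 numbers: the shift along the tool's x, y, z in m, then the turn about the tool's z in rad, then the opening in per cent of the stroke, from 0 (shut) to 100 (fully open). A call has 1 to 20 rows; each row shifts and turns the pose as measured when the row begins, along the tool's axes as they then stand; what a row does not reach is not made up. A row lasts 1/10 s, in which the tool goes at most 50 mm and 8.59 degrees, less where a joint would pass 70% of its speed; a pose out of reach is approached as far as the arm can. A call is refused whole if a number of a shift passes 0.05 or a number of a turn 0.15, either way. A call with a gripper value outside its range is refused whole. The fingers move at their own pace and stop on an object; "force" is the grip in N (left out, the last holds). Time passes only in rows, so rows that do not move let the fingers close. It gives the time, the measured TCP pose, the force and the opening at its end, in the units of the state.
- robot.read_state(): the state, without advancing time (a new reading comes with each control period).
- robot.grab_frame(name): name is "side" or "top"; returns a dict with "image" (384x512x3 uint8, blue, green, red), "depth" (384x512 float32, m along the optical axis (not along the pixel's ray), 0 where there is no reading), "fx", "fy", "cx", "cy" (pixels), "view" (4x4, takes a point from world to camera coordinates). Camera axes: x right, y down, z forward; pixel columns grow to the right and rows downward; lengths in m; the calibration is good to about 2 mm. A picture is of the moment at which its call begins.
- robot.close_job(): hands the job in, once; it reports no verdict.
Trained networks look in a picture, given as the dict that the camera call returned (one of the last four; its "shot" number tells which), for a name from the list of things; names that differ only in an ending like _2 or _b are one class to them, and where a whole thing is asked for, a point or a joint stands for the part that bears it (a point fixed in the world has none). Each returns a list of dicts, best first, with "conf" (0 to 1); they miss things now and then, are a little off and sometimes report something else, mostly with a low value. They report only what shows in the picture. A call takes as long as a camera call. They do not tell look-alikes from the thing itself.
- robot.boxes_of(target, picture): "box" ([centre column, centre row, width, height] in pixels, round what is visible of it).
- robot.cut_out(target, picture): "region" (384x512 bool, what is visible of it) and "box" ([centre column, centre row, width, height] in pixels, round what is visible of it).
- robot.landmark_of(target, picture): "uv" ([column, row] in pixels: a listed point, or the origin of a listed thing).
The state is a dict: "time_s": time; "q": joint angles; "qvel": joint speeds; "joint_torque": joint torques, N m; "tcp_pos": TCP position; "eef_rot": TCP orientation; "ft_force": force on the tool from outside, world axes, zero at the start; "wrist_torque": the same for the moment, N m; "width": finger opening in m.
Only numpy, scipy, OpenCV 4.12 (cv2) and the standard library are available. Lean on these libraries where they do the work, as an engineer would, in place of code of your own. Each camera call takes 0.05 s, during which the arm holds its last target. There are 200 camera calls.

## Working session

There is one attempt and no reset: what is moved stays moved. The work goes in short steps, Python scripts to look and compute and a tool call to move; the robot and the scene stay as the last step left them, time stands still between calls to the robot, and variables do not carry over. Pictures are saved under pics/ and viewed, about 8 in all and at most 12, crops included, and the job is handed in when it is done.

Besides the shell and the picture viewer there is one more tool, called in YAML: its name, and indented under it one key for each argument. carry_out: Moves the arm, as the interface text tells. Its arguments: {"type":"object","properties":{"moves":{"type":"array"},"force":{"type":"number"}},"required":["moves"]}

```bash
mkdir -p pics; ls
cat > h.py <<'E'
import numpy as np, cv2
from station import robot
def world(p,u,v,z=None,d=None):
    V=np.array(p["view"]);R=V[:3,:3];t=V[:3,3];c=-R.T@t
    r=R.T@np.array([(u-p["cx"])/p["fx"],(v-p["cy"])/p["fy"],1.])
    if z is not None: return c+r*(z-c[2])/r[2]
    if d is None: d=p["depth"][int(round(v)),int(round(u))]
    return c+r*d
def proj(p,x):
    V=np.array(p["view"]);q=V[:3,:3]@np.array(x)+V[:3,3]
    return p["fx"]*q[0]/q[2]+p["cx"],p["fy"]*q[1]/q[2]+p["cy"]
E
python3 - <<'E'
from h import *
for n in("top","side"):
    p=robot.grab_frame(n);cv2.imwrite(f"pics/{n}0.png",p["image"])
    for t in("rack","follower","left_face","right_face","clamp_grip","box_blue","box_green","jar_a","wash_bottle","culture_dish"):
        print(n,t,[(np.round(l["uv"]),round(l["conf"],2)) for l in robot.landmark_of(t,p)][:4])
    for t,z in(("clamp_grip",.144),("rack",0)):
        for l in robot.landmark_of(t,p)[:2]: print(t,world(p,*l["uv"],z=z))
s=robot.read_state();print(s["time_s"],s["tcp_pos"],s["eef_rot"],s["ft_force"])
E
```

```text
pics
top rack [(array([248., 190.]), 0.74), (array([299., 186.]), 0.73)]
top follower [(array([305., 184.]), 0.57)]
top left_face [(array([298., 186.]), 0.72), (array([303., 184.]), 0.7)]
top right_face [(array([320., 181.]), 0.78)]
top clamp_grip [(array([314., 223.]), 0.69), (array([216., 128.]), 0.19)]
top box_blue [(array([164., 222.]), 0.92), (array([267., 191.]), 0.84), (array([224., 290.]), 0.69), (array([296., 184.]), 0.29)]
top box_green [(array([251., 189.]), 0.77)]
top jar_a [(array([361., 183.]), 0.81), (array([340., 186.]), 0.67)]
top wash_bottle [(array([215., 129.]), 0.56)]
top culture_dish [(array([333., 119.]), 0.69), (array([250., 188.]), 0.44)]
clamp_grip [ 0.4466513  -0.06996657  0.144     ]
clamp_grip [0.71960868 0.1678796  0.144     ]
rack [0.5734126 0.0949563 0.       ]
rack [ 0.57574224 -0.06097825  0.        ]
side rack [(array([254., 261.]), 0.73)]
side follower [(array([260., 261.]), 0.66), (array([311., 206.]), 0.35)]
side left_face [(array([258., 237.]), 0.52)]
side right_face [(array([258., 246.]), 0.75)]
side clamp_grip [(array([208., 214.]), 0.7)]
side box_blue [(array([162., 213.]), 0.8), (array([226., 189.]), 0.76), (array([254., 231.]), 0.69)]
side box_green []
side jar_a [(array([259., 302.]), 0.83), (array([257., 280.]), 0.56)]
side wash_bottle [(array([312., 207.]), 0.59)]
side culture_dish [(array([348., 284.]), 0.95), (array([258., 280.]), 0.45)]
clamp_grip [ 0.45105452 -0.06980305  0.144     ]
rack [ 0.56084667 -0.07831855  0.        ]
1.3 [ 0.16476942 -0.60287427  0.21456552] [[ 9.64607799e-01  2.63688819e-01 -3.05879191e-05]
 [ 2.63688820e-01 -9.64607798e-01  4.10868970e-05]
 [-1.86711900e-05 -4.76984336e-05 -9.99999999e-01]] [-0.34561693  0.11243682  0.23856118]
```

Run:
```python
import cv2
a=cv2.imread("pics/top0.png")[90:320,120:420];b=cv2.imread("pics/side0.png")[120:350,120:420]
cv2.imwrite("pics/both0.png",cv2.resize(cv2.hconcat([a,b]),(800,307),interpolation=cv2.INTER_CUBIC))
```

```text
(no output)
```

View pics/top0.png

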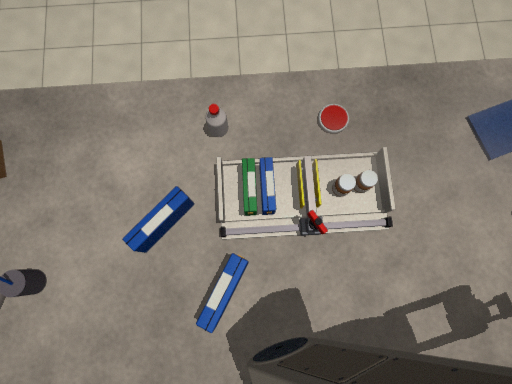

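View pics/both0.png

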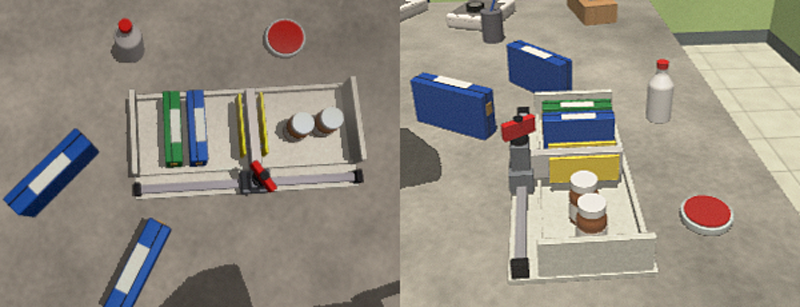

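The rack runs across the image. The green box (250,188) and the smaller blue box (268,186) are in the left (+y) bay, and the jars (345,185) and (367,181) are on the right. The red wing is at (317,222). The blue boxes outside the rack at (160,220) and (223,291) are the bigger look-alikes, so the one I want is at (268,186). Next I'll measure the rack line and the wing.

```bash
cat >> h.py <<'E'
def cloud(p):
    V=np.array(p["view"]);R=V[:3,:3];c=-R.T@V[:3,3]
    v,u=np.mgrid[:384,:512];d=p["depth"]
    return np.stack([(u-p["cx"])/p["fx"]*d,(v-p["cy"])/p["fy"]*d,d],-1)@R+c
def line(P):
    m=P[:,:2].mean(0);_,s,vt=np.linalg.svd(P[:,:2]-m);return m,np.degrees(np.arctan2(vt[0,1],vt[0,0])),P[:,:2].min(0),P[:,:2].max(0),len(P)
E
python3 - <<'E'
from h import *
p=robot.grab_frame("top");C=cloud(p);I=p["image"].astype(int);b,g,r=I[...,0],I[...,1],I[...,2]
reg=np.zeros((384,512),bool);reg[145:245,205:405]=1
red=(r>110)&(g<70)&(b<70)&reg
print("red z",np.percentile(C[red][:,2],[5,50,95]))
print("wing",line(C[red&(C[...,2]>.15)]))
mr=cv2.minAreaRect(np.float32(C[red&(C[...,2]>.15)][:,:2]*1000));print(mr)
yel=(r>120)&(g>110)&(b<70)&reg&(C[...,2]>.08)
for lo,hi in((0,310),(310,512)):
    m=yel.copy();m[:,:lo]=0;m[:,hi:]=0;print("yel",line(C[m]))
blu=(b>100)&(r<70)&reg&(C[...,2]>.085);print("blue",line(C[blu]))
gr=(g>80)&(r<70)&(b<80)&reg&(C[...,2]>.085);print("green",line(C[gr]))
# end walls: z ~ 0.082
for lo,hi in((205,230),(375,405)):
    m=reg&(abs(C[...,2]-.082)<.006);m[:,:lo]=0;m[:,hi:]=0;P=C[m];print("wall",line(P),cv2.minAreaRect(np.float32(P[:,:2]*1000)))
print("cam",-np.array(p["view"])[:3,:3].T@np.array(p["view"])[:3,3])
E
```

```text
red z [0.15725515 0.16091148 0.16376642]
wing (array([ 0.44866216, -0.07626917]), np.float64(-148.62984850551933), array([ 0.42105079, -0.09478714]), array([ 0.47586033, -0.05615432]), 90)
((449.52911376953125, -76.483154296875), (63.06266403198242, 12.371310234069824), 31.607290267944336)
yel (array([ 0.55947909, -0.05426957]), np.float64(-179.97878863790052), array([ 0.50285703, -0.05771294]), array([ 0.62811927, -0.05081616]), 90)
yel (array([ 0.5540863 , -0.09602863]), np.float64(156.88659422686783), array([ 0.35299997, -0.10176979]), array([0.62831874, 0.09176161]), 59)
blue (array([0.56677808, 0.04273045]), np.float64(179.65449930982456), array([0.49470158, 0.02173943]), array([0.64144495, 0.05631384]), 402)
green (array([0.56673563, 0.09260826]), np.float64(179.38085333549714), array([0.49691563, 0.07116753]), array([0.64264417, 0.10822668]), 431)
wall (array([0.56609903, 0.17138091]), np.float64(179.69957480724494), array([0.48075864, 0.16529526]), array([0.65725976, 0.17763174]), 277) ((569.0145874023438, 171.56739807128906), (12.030791282653809, 176.486083984375), 89.70684051513672)
wall (array([ 0.56277292, -0.29899284]), np.float64(179.49297373173732), array([ 0.47640796, -0.30813238]), array([ 0.65520851, -0.29197308]), 303) ((565.776611328125, -300.0140380859375), (14.616684913635254, 178.76539611816406), 89.18936920166016)
cam [0.35299997 0.09176161 1.08018741]
```

carry_out:
  moves:
    - [0.025,-0.026,0,0,100]
    - [0.025,-0.026,0,0,100]
    - [0.025,-0.026,0,0,100]
    - [0.025,-0.026,0,0,100]
    - [0.025,-0.026,0,0,100]
    - [0.025,-0.026,0,0,100]
    - [0.025,-0.026,0,0,100]
    - [0.025,-0.026,0,0,100]
    - [0.025,-0.026,0,0,100]
    - [0.025,-0.026,0,0,100]
    - [0.025,-0.026,0,0,100]
    - [0.025,-0.026,0,0,100]
    - [0.025,-0.026,0,0,100]
    - [0.025,-0.026,0,0,100]
    - [0,0,0,-0.14,100]
    - [0,0,0,-0.14,100]
    - [0,0,0,0,100]
  force: 25

```text
time_s: 3.05
tcp_pos: [0.4164, -0.1431, 0.2157]
eef_rot: [[0.852, 0.524, 0.007], [0.524, -0.852, -0.005], [0.003, 0.008, -1.0]]
ft_force: [-0.0, 0.3, 1.0]
width: 0.0918
```

carry_out:
  moves:
    - [0.02,-0.013,0,0,100]
    - [0.02,-0.013,0,0,100]
    - [0.022,-0.014,0,0,100]
    - [0,0,0,0,100]
    - [0,0,0,0,100]

```text
time_s: 3.55
tcp_pos: [0.4493, -0.0761, 0.2161]
eef_rot: [[0.863, 0.505, 0.008], [0.505, -0.863, -0.006], [0.004, 0.009, -1.0]]
ft_force: [-0.2, -0.3, 0.6]
width: 0.0918
```

Run:
```python
from h import *
s=robot.read_state();print(s["time_s"],s["tcp_pos"],np.round(s["eef_rot"],4),s["q"])
d=np.array([.4487,-.0763,.133])-s["tcp_pos"];print(np.array(s["eef_rot"]).T@d)
for n in("top","side"):
    p=robot.grab_frame(n)
    l=robot.landmark_of("clamp_grip",p);print(n,[(world(p,*k["uv"],z=.144),k["conf"]) for k in l[:2]])
    cv2.imwrite(f"pics/{n}1.png",p["image"])
I=p["image"][140:330,150:350]
cv2.imwrite("pics/s1.png",cv2.resize(I,(600,570),interpolation=cv2.INTER_CUBIC))
```

```text
3.55 [ 0.44931656 -0.07608811  0.21611033] [[ 0.863   0.5052  0.0079]
 [ 0.5052 -0.863  -0.0059]
 [ 0.0038  0.0091 -1.    ]] [ -9.59480757   4.48037744 113.68244297  -0.2965086   61.33279576
  50.20068153]
[-0.00095816 -0.00088795  0.08310262]
top [(array([ 0.44576643, -0.07550258,  0.144     ]), 0.6)]
side [(array([ 0.45640004, -0.07029087,  0.144     ]), 0.65)]
```

View pics/s1.png

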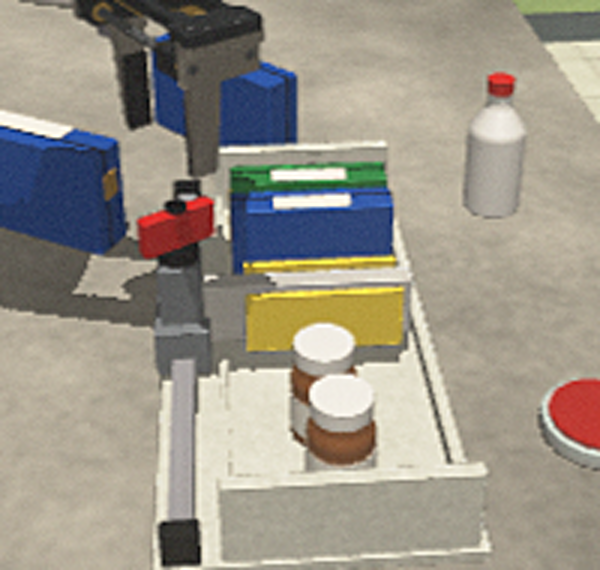

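The open jaws hang above the red wing (crop 175,228) and straddle it. Nothing is in the way, so I'll go down, correct the yaw by about 1° and grip.

carry_out:
  moves:
    - [-0.001,-0.001,0.02,-0.02,100]
    - [0,0,0.02,0,100]
    - [0,0,0.02,0,100]
    - [0,0,0.015,0,100]
    - [0,0,0.008,0,100]
    - [0,0,0,0,60]
    - [0,0,0,0,0]
    - [0,0,0,0,0]
    - [0,0,0,0,0]
    - [0,0,0,0,0]
    - [0,0,0,0,0]
    - [0,0,0,0,0]
  force: 25

```text
time_s: 4.95
tcp_pos: [0.4498, -0.0816, 0.1344]
eef_rot: [[0.857, 0.515, 0.015], [0.515, -0.857, -0.008], [0.009, 0.015, -1.0]]
ft_force: [-0.1, -0.1, -0.1]
width: 0.0378
```

carry_out:
  moves:
    - [0.002,-0.005,0,0,42]
    - [0,0,0,0,42]

```text
time_s: 5.15
tcp_pos: [0.4489, -0.0759, 0.1344]
eef_rot: [[0.857, 0.515, 0.015], [0.515, -0.857, -0.008], [0.009, 0.015, -1.0]]
ft_force: [1.1, -0.1, 0.4]
width: 0.0386
```

carry_out:
  moves:
    - [0,0,0,0,0]
    - [0,0,0,0,0]
    - [0,0,0,0,0]
    - [0,0,0,0,0]
    - [0,0,0,0,0]
  force: 25

```text
time_s: 5.65
tcp_pos: [0.4498, -0.0769, 0.1345]
eef_rot: [[0.857, 0.516, 0.017], [0.516, -0.857, -0.01], [0.009, 0.017, -1.0]]
ft_force: [-0.5, 1.0, 1.7]
width: 0.0137
```

carry_out:
  moves:
    - [0,0,0,-0.12,0]
    - [0,0,0,-0.12,0]
    - [0,0,0,-0.12,0]
    - [0,0,0,-0.12,0]
    - [0,0,0,-0.12,0]
    - [0,0,0,-0.12,0]

```text
time_s: 6.25
tcp_pos: [0.4504, -0.0774, 0.1345]
eef_rot: [[0.282, 0.959, 0.017], [0.959, -0.282, -0.009], [-0.004, 0.019, -1.0]]
ft_force: [1.5, -1.8, -1.1]
width: 0.0136
```

carry_out:
  moves:
    - [0,0,0,-0.12,0]
    - [0,0,0,-0.12,0]
    - [0,0,0,-0.12,0]
    - [0,0,0,-0.12,0]
    - [0,0,0,-0.12,0]
    - [0,0,0,-0.12,0]
    - [0,0,0,-0.12,0]
    - [0,0,0,-0.12,0]
    - [0,0,0,-0.12,0]
    - [0,0,0,-0.12,0]
    - [0,0,0,-0.12,0]
    - [0,0,0,-0.12,0]

```text
time_s: 7.45
tcp_pos: [0.452, -0.0768, 0.1344]
eef_rot: [[-0.936, 0.353, 0.019], [0.353, 0.936, -0.006], [-0.019, 0.001, -1.0]]
ft_force: [1.1, 0.2, 0.3]
width: 0.0139
```

carry_out:
  moves:
    - [0,0,0,-0.12,0]
    - [0,0,0,0,0]
    - [0.001,0.006,0,0,0]
    - [0.002,0.01,0,0,0]
    - [0.002,0.01,0,0,0]
    - [0.002,0.01,0,0,0]
    - [0.002,0.01,0,0,0]
    - [0.002,0.01,0,0,0]
    - [0,0,0,0,0]

```text
time_s: 8.35
tcp_pos: [0.4526, -0.0139, 0.1344]
eef_rot: [[-0.97, 0.242, 0.014], [0.242, 0.97, -0.006], [-0.015, -0.002, -1.0]]
ft_force: [-1.2, -1.1, 1.4]
width: 0.014
```

carry_out:
  moves:
    - [0.001,0.005,0,0,0]
    - [0.001,0.005,0,0,0]
    - [0.001,0.005,0,0,0]
    - [0.001,0.005,0,0,0]
    - [0.001,0.005,0,0,0]
    - [0.001,0.005,0,0,0]
    - [0.001,0.005,0,0,0]
    - [0.001,0.005,0,0,0]
    - [0.001,0.005,0,0,0]
    - [0.001,0.005,0,0,0]
    - [0,0,0,0,0]

```text
time_s: 9.45
tcp_pos: [0.453, 0.0399, 0.1344]
eef_rot: [[-0.97, 0.244, 0.011], [0.244, 0.97, -0.008], [-0.012, -0.005, -1.0]]
ft_force: [-1.7, 1.0, 3.1]
width: 0.014
```

```bash
cat > m.py <<'E'
from h import *
def meas(tag):
    p=robot.grab_frame("top");C=cloud(p);I=p["image"].astype(int);b,g,r=I[...,0],I[...,1],I[...,2]
    reg=np.zeros((384,512),bool);reg[145:225,205:405]=1;hi=reg&(C[...,2]>.08)&(C[...,2]<.11)&(C[...,0]>.49)&(C[...,0]<.645)
    M=dict(yel=(r>120)&(g>110)&(b<80),blue=(b>100)&(r<70),green=(g>80)&(r<70)&(b<80))
    for k,m in M.items():
        P=C[m&hi];
        if len(P): print(k,len(P),"z",np.round(np.median(P[:,2]),3),"y 3/50/97",np.round(np.percentile(P[:,1],[3,50,97]),4))
    cv2.imwrite(f"pics/{tag}.png",p["image"])
    return p,C
E
python3 - <<'E'
from m import *
for i in range(2): meas("top2")
f=[]
for i in range(8): robot.grab_frame("side");f.append(robot.read_state()["ft_force"])
s=robot.read_state();print(s["tcp_pos"],np.mean(f,0),np.std(f,0))
E
```

```text
yel 55 z 0.09 y 3/50/97 [0.0148 0.0599 0.064 ]
blue 166 z 0.097 y 3/50/97 [0.0685 0.0868 0.099 ]
green 273 z 0.097 y 3/50/97 [0.1031 0.1274 0.1362]
yel 55 z 0.09 y 3/50/97 [0.0148 0.06   0.064 ]
blue 166 z 0.097 y 3/50/97 [0.0685 0.0862 0.099 ]
green 273 z 0.097 y 3/50/97 [0.1029 0.1272 0.136 ]
[0.45298919 0.03922353 0.13437793] [-2.40446917  1.33529181  4.38416603] [0.39244167 0.25225998 0.40205888]
```

carry_out:
  moves:
    - [0.001,0.005,0,0,0]
    - [0.001,0.005,0,0,0]
    - [0.001,0.005,0,0,0]
    - [0.001,0.005,0,0,0]
    - [0.001,0.004,0,0,0]
    - [0,0,0,0,0]

```text
time_s: 10.55
tcp_pos: [0.4531, 0.0611, 0.1344]
eef_rot: [[-0.97, 0.244, 0.009], [0.244, 0.97, -0.015], [-0.012, -0.013, -1.0]]
ft_force: [-3.0, 1.8, 4.4]
width: 0.0139
```

```bash
cat >> m.py <<'E'
def force():
    f=[]
    for i in range(8): robot.grab_frame("side");f.append(robot.read_state()["ft_force"])
    s=robot.read_state();print(s["time_s"],s["tcp_pos"],np.round(np.mean(f,0),2),np.round(np.std(f,0),2))
E
python3 - <<'E'
from m import *
meas("top3");force()
E
```

```text
yel 55 z 0.09 y 3/50/97 [0.0353 0.0808 0.0853]
blue 176 z 0.097 y 3/50/97 [0.0888 0.1063 0.1201]
green 174 z 0.097 y 3/50/97 [0.1244 0.1461 0.1567]
11.0 [0.45313123 0.06079197 0.13436983] [-3.19  1.56  3.97] [0.73 0.46 0.5 ]
```

carry_out:
  moves:
    - [0.001,0.004,0,0,0]
    - [0.001,0.003,0,0,0]
    - [0,0,0,0,0]
    - [0,0,0,0,0]

```text
time_s: 11.4
tcp_pos: [0.4532, 0.0671, 0.1344]
eef_rot: [[-0.97, 0.244, 0.009], [0.243, 0.97, -0.017], [-0.013, -0.015, -1.0]]
ft_force: [-2.4, -0.5, 5.5]
width: 0.014
```

Run:
```python
from m import *
meas("top4");force()
```

```text
yel 57 z 0.09 y 3/50/97 [0.0411 0.0865 0.0912]
blue 176 z 0.097 y 3/50/97 [0.0945 0.1123 0.1261]
green 180 z 0.097 y 3/50/97 [0.13   0.1514 0.1625]
11.85 [0.45318769 0.06705011 0.1343788 ] [-2.78  0.47  4.34] [0.38 0.68 0.47]
```

carry_out:
  moves:
    - [0.001,0.003,0,0,0]
    - [0,0.002,0,0,0]
    - [0,0,0,0,0]
    - [0,0,0,0,0]

```text
time_s: 12.25
tcp_pos: [0.4532, 0.0714, 0.1344]
eef_rot: [[-0.97, 0.243, 0.009], [0.243, 0.97, -0.02], [-0.013, -0.017, -1.0]]
ft_force: [-2.0, -3.4, 3.4]
width: 0.014
```

Run:
```python
from m import *
meas("top5");force()
```

```text
yel 48 z 0.09 y 3/50/97 [0.0465 0.0887 0.0927]
blue 177 z 0.097 y 3/50/97 [0.0969 0.1146 0.1274]
green 192 z 0.097 y 3/50/97 [0.1312 0.1532 0.1644]
12.7 [0.45318196 0.07140223 0.13434623] [-2.15 -2.22  4.38] [0.44 0.85 0.47]
```

carry_out:
  moves:
    - [0,0.002,0,0,0]
    - [0,0,0,0,0]
    - [0,0,0,0,0]

```text
time_s: 13.0
tcp_pos: [0.4532, 0.0728, 0.1344]
eef_rot: [[-0.97, 0.243, 0.008], [0.243, 0.97, -0.021], [-0.012, -0.018, -1.0]]
ft_force: [-2.2, -3.1, 3.9]
width: 0.014
```

Run:
```python
from m import *
meas("top6");force()
```

```text
yel 55 z 0.09 y 3/50/97 [0.0469 0.0882 0.0929]
blue 176 z 0.097 y 3/50/97 [0.0969 0.1144 0.1275]
green 192 z 0.097 y 3/50/97 [0.1311 0.1535 0.1642]
13.45 [0.45322393 0.07280094 0.13435169] [-2.66 -3.08  4.73] [0.42 0.56 0.7 ]
```

carry_out:
  moves:
    - [0,0.0015,0,0,0]
    - [0,0,0,0,0]
    - [0,0,0,0.12,0]
    - [0,0,0,0.12,0]
    - [0,0,0,0.12,0]
    - [0,0,0,0.12,0]

```text
time_s: 14.05
tcp_pos: [0.4529, 0.0731, 0.1344]
eef_rot: [[-0.739, 0.674, 0.006], [0.674, 0.739, -0.023], [-0.02, -0.013, -1.0]]
ft_force: [-2.0, -3.9, 6.1]
width: 0.0139
```

Run:
```python
from m import *
meas("top7");force()
```

```text
yel 48 z 0.09 y 3/50/97 [0.0483 0.0887 0.0927]
blue 176 z 0.097 y 3/50/97 [0.0967 0.1144 0.1274]
green 195 z 0.097 y 3/50/97 [0.1312 0.1534 0.1643]
14.5 [0.45293316 0.07314454 0.13436483] [-3.03 -3.66  5.51] [0.59 0.53 0.53]
```

carry_out:
  moves:
    - [0,0,0,0.12,0]
    - [0,0,0,0.12,0]
    - [0,0,0,0.12,0]
    - [0,0,0,0.12,0]
    - [0,0,0,0.12,0]
    - [0,0,0,0.12,0]
    - [0,0,0,0.12,0]
    - [0,0,0,0.12,0]

```text
time_s: 15.3
tcp_pos: [0.4516, 0.0726, 0.1344]
eef_rot: [[0.157, 0.988, 0.003], [0.987, -0.157, -0.025], [-0.024, 0.007, -1.0]]
ft_force: [-2.0, -2.6, 5.3]
width: 0.0137
```

carry_out:
  moves:
    - [0,0,0,0.12,0]
    - [0,0,0,0.12,0]
    - [0,0,0,0.12,0]
    - [0,0,0,0.12,0]
    - [0,0,0,0.12,0]
    - [0,0,0,0.12,0]
    - [0,0,0,0.12,0]
    - [0,0,0,0.12,0]
    - [0,0,0,0.12,0]
    - [0,0,0,0.1,0]
    - [0,0,0,0,0]

```text
time_s: 16.4
tcp_pos: [0.4505, 0.0737, 0.1344]
eef_rot: [[0.983, 0.182, -0.001], [0.182, -0.983, -0.025], [-0.006, 0.024, -1.0]]
ft_force: [-2.5, -3.6, 4.1]
width: 0.0141
```

Run:
```python
from m import *
meas("top8");force()
s=robot.read_state();print(s["wrist_torque"])
```

```text
yel 45 z 0.09 y 3/50/97 [0.0488 0.0887 0.0928]
blue 173 z 0.097 y 3/50/97 [0.0969 0.1143 0.1274]
green 197 z 0.097 y 3/50/97 [0.1312 0.1542 0.1648]
16.85 [0.45050258 0.07373318 0.13438929] [-1.45 -2.54  4.53] [0.38 0.81 0.48]
[ 0.27788883  0.54141507 -0.07123528]
```

carry_out:
  moves:
    - [0,0,0,0,40]
    - [0,0,0,0,60]
    - [0,0,0,0,60]
    - [0,0,0,0,60]
    - [0,0,-0.02,0,60]
    - [0,0,-0.03,0,60]
    - [0,0,-0.03,0,60]
    - [0,0,-0.03,0,60]
    - [-0.02,0,-0.02,0,60]
    - [-0.03,0,0,0,60]
    - [-0.03,0,0,0,60]
    - [-0.03,0,0,0,60]
    - [0,0,0,0,60]

```text
time_s: 18.15
tcp_pos: [0.3398, 0.0568, 0.269]
eef_rot: [[0.982, 0.187, 0.001], [0.187, -0.982, -0.024], [-0.004, 0.023, -1.0]]
ft_force: [0.4, 0.3, -0.4]
width: 0.0556
```

Run:
```python
from m import *
p,C=meas("top9")
I=p["image"].astype(int);red=(I[...,2]>110)&(I[...,1]<70)&(I[...,0]<70)&(C[...,2]>.15)&(C[...,2]<.17)&(C[...,0]<.52);print("wing",line(C[red]))
a=p["image"][140:250,200:410];q=robot.grab_frame("side")["image"][150:330,150:350]
cv2.imwrite("pics/end.png",np.vstack([cv2.resize(a,(560,293)),cv2.copyMakeBorder(cv2.resize(q,(340,306)),0,0,0,220,0)]))
```

```text
yel 171 z 0.09 y 3/50/97 [0.0483 0.0884 0.0932]
blue 398 z 0.097 y 3/50/97 [0.0972 0.1183 0.1279]
green 413 z 0.097 y 3/50/97 [0.1319 0.1545 0.1643]
wing (array([0.44841164, 0.07354334]), np.float64(-168.48576649566868), array([0.41906055, 0.06298477]), array([0.48061937, 0.08465567]), 91)
```

View pics/end.png

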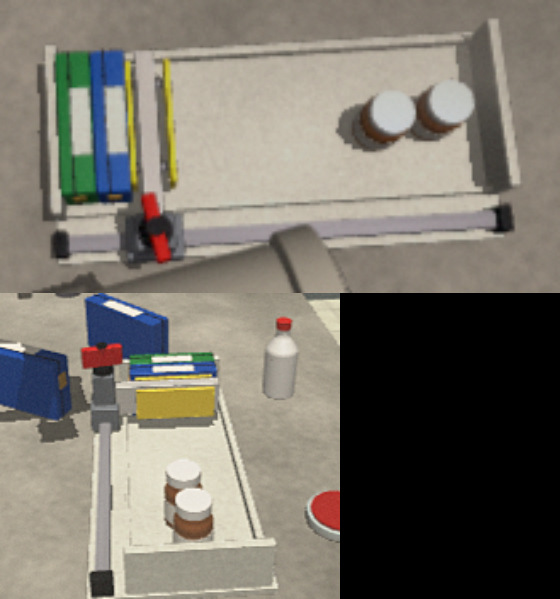

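Green and blue are closed up against the left wall, with the plate pressed on blue. The wing is nearly across, the jars haven't moved, and the gripper is clear. Handing in.

```bash
python3 -c "
from station import robot
print(robot.close_job(),robot.read_state()['time_s'])"
```

```text
the job is handed in; nothing more can be done
the job is handed in; nothing more can be done
```

The job is done and handed in after about 18 s of robot time; the system gives no verdict. I loosened the clamp to about 0.2 rad, slid the follower about 150 mm towards the slide boxes and pressed the plate in. I then tightened the clamp in the same grip, let go and backed off.

Last checks, made after release:
- **Boxes:** the green and blue boxes stand upright, closed up against each other and the +y end wall to within about 1–2 mm.
- **Plate:** it stays pressed in about 5 mm, which should be about 4.5–5 N by the spring data. This is estimated from the camera, not measured as a contact force.
- **Clamp:** it reads about 2.93 rad from the wing's angle.
- **Other things:** the jars, wash bottle and dish showed no movement in the pictures. I did not measure their positions.

Two small points did not fully agree. Plate travel while pressing came out as 4.7 mm from the tool position and 5.7 mm from the picture. The gripper also drifted 5 mm sideways on the way down, which I corrected before gripping.

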